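# Find the loaded cartridge by weight and stand it in the holder cup

## Robot

A 7-joint arm with a two-finger parallel gripper is mounted at the origin on the work surface. World frame = base frame: x ahead of the robot, y to its left, z up, the work surface at z = 0. Lengths are in m, angles in rad, forces in N, time in s.
With the tool pointing down it reaches from about 0.4 to 0.85 m from the base axis. Payload 10.4 kg.
Tool frame: the origin (TCP) lies on the centre line of the jaws, within the pads' length; the fingertips stand 8 mm ahead of it and the grasp point (between the pads) lies 11 mm behind it (r.finger_overhang is the distance from the TCP to the fingertips, in m); z points along the fingers, y is the line along which they close (so a half turn about z gives the same grasp; the last joint's range is limited). The gripper opens to 87 mm and grips with 3 to 60 N. Pads are 19 mm wide; open, the fingers measure 117 mm over their backs; the gripper's body (75 mm by 190 mm) begins 51 mm behind the grasp point.
Start: joints at [1.23, 0.332, -0.065, 1.46, 0.022, 1.35, -0.088], TCP at [0.195, -0.594, 0.231] pointing down, gripper open.
Joint ranges: [-2.6, 2.6], [-0.5, 2.12], [-1.47, 1.34], [0.16, 2.42], [-1.27, 4.41], [0.06, 2.06], [-2.6, 2.6]. Speed limits (rad/s): [2.22, 2.22, 2.79, 2.79, 3.14, 3.14, 3.14].

## Interface

Orientations are given as a unit quaternion [x, y, z, w].
In Python, from bench import r, vision gives the robot as it stands.
- The arm moves only by the tool drive_tool, never from a script. Its argument "series" is a list of rows, each a list of 2 entries, a list of its own where there are three numbers: the shift along the world's x, y, z in cm, then the turn about the world's z in degrees. A call has exactly 10 rows; each row shifts and turns the commanded pose from where the row before left it; what a row does not reach is not made up. A row lasts 1/8 s, in which the tool goes at most 62.5 mm and 10.7 degrees, less where a joint would pass 70% of its speed; a pose out of reach is approached as far as the arm can. A call with a gripper value outside its range is refused whole. "hand" is the closure, from 0 (fully open) to 1 (shut), set as the call begins (left out, the last holds). The fingers move at their own pace and stop on an object; "newtons" is the grip in N (left out, the last holds). Time passes only in rows, so rows that do not move let the fingers close, or fill a call up. It gives the time, the measured TCP pose, the force, the opening and the grip force at its end, in the units of the state.
- r.read_state(): the state, without advancing time (a new reading comes with each control period).
- vision.camera(name): name is "side" or "top" or "wrist"; returns a dict with "color" (420x560x3 uint8, red, green, blue), "intrinsics" (3x3 intrinsics, pixels), "R" (3x3) and "t" (3): a world point X has camera coordinates R X + t; the wrist camera has in their place "mount" (4x4, takes a point from camera to tool coordinates, whose origin is the TCP and whose axes are the flange's). Camera axes: x right, y down, z forward; pixel columns grow to the right and rows downward; lengths in m; the calibration is good to about 2 mm. A picture is of the moment at which its call begins: read the wrist's pose just before it. There is no depth.
- r.close_job(): hands the job in; it is judged then, once.
The state is a dict: "time": time; "joint_positions": joint angles; "joint_vel": joint speeds; "joint_torque": joint torques, N m; "ee_pos": TCP position; "eef_rot": TCP orientation; "ft_force": force on the tool from outside, world axes, zero at the start; "torque": the same for the moment, N m; "width": finger opening in m; "grip_force": force on a finger pad.
Only numpy, scipy, OpenCV 4.12 (cv2) and the standard library are available. Lean on these libraries where they do the work, as an engineer would, in place of code of your own. Each camera call takes 0.05 s, during which the arm holds its last target. There are 200 camera calls.

## Task

Three of the four look-alike cartridges in the tray are empty shells and one is loaded and clearly heavier: feel for it by lifting them a little by their lugs. Draw the loaded one straight up out of its pocket, lower it gently into the holder cup without dropping it, and leave it standing there upright; the three empties must end fully down in the tray's pockets. Do not disturb the meter, the tape or the screwdriver.

Things in the scene. Friction and masses are not known exactly. Their poses are not given: they have to be found in the camera images.
- cartridge_a: one of four identical-looking cartridges: white ceramic tube with steel end caps, 32 mm diameter, 100 mm long, upright in a tray pocket, top cap flush with the tray's top. Only grip: the steel lug on the top cap, an upright tab 12 mm thick (along own x), 22 mm wide (own y), from 100 to 132 mm above the foot. Origin: centre of the foot, z up
- cartridge_b: looks, sizes, lug and origin as cartridge_a. Weights: an empty shell about 0.14 kg in all (0.12 to 0.17); the loaded one, with a heavy core loose inside, about 0.45 kg (0.38 to 0.52). Which is loaded changes every time: name, place and looks give no hint, only the pull on the lug does
- cartridge_c: looks, sizes, lug and origin as cartridge_a, weights as told at cartridge_b. Each cartridge sits turned in its round pocket by up to 0.35 rad from the tray's axes
- cartridge_d: looks, sizes, lug and origin as cartridge_a, weights as told at cartridge_b. Each cartridge sits turned in its round pocket by up to 0.35 rad from the tray's axes
- tray: fixed grey block 70 mm (its x) by 260 mm (its y) by 110 mm high, origin under its centre, with four round pockets in a row along its y at -90, -30, 30 and 90 mm; each 35 mm wide and 100 mm deep, its floor 10 mm above the table, so a cartridge has about 1.5 mm of play all round
- cup: fixed dark steel holder cup, empty: round, outside 60 mm and inside 50 mm across, rim 75 mm above the table, inner floor 8 mm above the table, on a flange 84 mm across and 5 mm thick; origin on the table under its centre
- meter: the black multimeter, 160 x 80 x 36 mm, lying flat; origin under its centre
- tape: a roll of white tape lying flat, 100 mm across, 40 mm high; origin under its centre
- driver: a screwdriver lying on the table; origin under its middle

How it is judged:
At the end, for the whole second after the job is handed in: The loaded cartridge stands free and at rest in the cup: foot within 6 mm of its floor and 14 mm of its axis, tilt under 0.1 rad, bearing on it with over 2.6 N. The other three are in the pockets: foot 5 to 16 mm above the table, within 12 mm of the row line, tilt under 0.1 rad (((horizontal distance between cartridge_a and cup below 0.014 m and z of cartridge_a in the frame of cup below 0.014 m and angle between each of cartridge_a, cartridge_b, cartridge_c, cartridge_d's own z axis and vertical below 0.1 rad and contact force between cartridge_a and cup above 2.6 N and linear speed of cartridge_a below 0.02 m/s and z of cartridge_b in the frame of tray between 0.005 and 0.016 m and x of cartridge_b in the frame of tray between -0.012 and 0.012 m and z of cartridge_c in the frame of tray between 0.005 and 0.016 m and x of cartridge_c in the frame of tray between -0.012 and 0.012 m and z of cartridge_d in the frame of tray between 0.005 and 0.016 m and x of cartridge_d in the frame of tray between -0.012 and 0.012 m) or (horizontal distance between cartridge_b and cup below 0.014 m and z of cartridge_b in the frame of cup below 0.014 m and angle between each of cartridge_b, cartridge_a, cartridge_c, cartridge_d's own z axis and vertical below 0.1 rad and contact force between cartridge_b and cup above 2.6 N and linear speed of cartridge_b below 0.02 m/s and z of cartridge_a in the frame of tray between 0.005 and 0.016 m and x of cartridge_a in the frame of tray between -0.012 and 0.012 m and z of cartridge_c in the frame of tray between 0.005 and 0.016 m and x of cartridge_c in the frame of tray between -0.012 and 0.012 m and z of cartridge_d in the frame of tray between 0.005 and 0.016 m and x of cartridge_d in the frame of tray between -0.012 and 0.012 m) or (horizontal distance between cartridge_c and cup below 0.014 m and z of cartridge_c in the frame of cup below 0.014 m and angle between each of cartridge_c, cartridge_a, cartridge_b, cartridge_d's own z axis and vertical below 0.1 rad and contact force between cartridge_c and cup above 2.6 N and linear speed of cartridge_c below 0.02 m/s and z of cartridge_a in the frame of tray between 0.005 and 0.016 m and x of cartridge_a in the frame of tray between -0.012 and 0.012 m and z of cartridge_b in the frame of tray between 0.005 and 0.016 m and x of cartridge_b in the frame of tray between -0.012 and 0.012 m and z of cartridge_d in the frame of tray between 0.005 and 0.016 m and x of cartridge_d in the frame of tray between -0.012 and 0.012 m) or (horizontal distance between cartridge_d and cup below 0.014 m and z of cartridge_d in the frame of cup below 0.014 m and angle between each of cartridge_d, cartridge_a, cartridge_b, cartridge_c's own z axis and vertical below 0.1 rad and contact force between cartridge_d and cup above 2.6 N and linear speed of cartridge_d below 0.02 m/s and z of cartridge_a in the frame of tray between 0.005 and 0.016 m and x of cartridge_a in the frame of tray between -0.012 and 0.012 m and z of cartridge_b in the frame of tray between 0.005 and 0.016 m and x of cartridge_b in the frame of tray between -0.012 and 0.012 m and z of cartridge_c in the frame of tray between 0.005 and 0.016 m and x of cartridge_c in the frame of tray between -0.012 and 0.012 m))); the robot touches nothing.
It fails at once if a cartridge is let go over or in the cup with its foot more than 20 mm above the cup's floor ((horizontal distance between cartridge_a and cup below 0.05 m and z of cartridge_a in the frame of cup above 0.028 m and contact force between cartridge_a and the fingers below 0.05 N) or (horizontal distance between cartridge_b and cup below 0.05 m and z of cartridge_b in the frame of cup above 0.028 m and contact force between cartridge_b and the fingers below 0.05 N) or (horizontal distance between cartridge_c and cup below 0.05 m and z of cartridge_c in the frame of cup above 0.028 m and contact force between cartridge_c and the fingers below 0.05 N) or (horizontal distance between cartridge_d and cup below 0.05 m and z of cartridge_d in the frame of cup above 0.028 m and contact force between cartridge_d and the fingers below 0.05 N)).
It fails at once if the meter, the tape or the screwdriver is moved by more than 25 mm (distance of any of meter, tape, driver from where it was at the start of the episode above 0.025 m).
It also fails if it takes over 72 s, if anything falls off the work surface, if the arm or the gripper's body presses on something with over 40 N, if the wrist force passes 120 N, or if a joint passes its speed limit or range.

## Working session

There is one attempt and no reset: what is moved stays moved. The work goes in short steps, Python scripts to look and compute and a tool call to move; the robot and the scene stay as the last step left them, time stands still between calls to the robot, and variables do not carry over. Pictures are saved under pics/ and viewed, at most 10 in all, crops included, and the job is handed in when it is done.

Besides the shell and the picture viewer there is one more tool, called after "Request:" as name(argument=value, ...) on one line, values as JSON. drive_tool: Moves the arm, as the interface text tells. Its arguments: {"type":"object","properties":{"series":{"type":"array"},"hand":{"type":"number"},"newtons":{"type":"number"}},"required":["series"]}

```bash
mkdir -p pics; cat > h.py <<'E'
import numpy as np, cv2
from bench import r, vision
def grab(n,f):
    s=r.read_state(); c=vision.camera(n); cv2.imwrite(f,c["color"][:,:,::-1]); return s,c
def ray(c,u,v,z):
    K=c["intrinsics"];R=np.array(c["R"]);t=np.array(c["t"])
    d=R.T@np.linalg.inv(K)@np.array([u,v,1.]);o=-R.T@t
    return o+d*(z-o[2])/d[2]
E
python3 - <<'E'
from h import *
import pickle
out={}
for n in("top","side"):
    s,c=grab(n,f"pics/{n}0.png"); out[n]=c
    print(n,c["intrinsics"],c["R"],c["t"])
pickle.dump(out,open("c.pkl","wb"))
print(s)
E
```

```text
top [[448.48741303   0.         285.08623098]
 [  0.         448.48741303 206.23087834]
 [  0.           0.           1.        ]] [[ 0.02175464 -0.99974525  0.00601383]
 [-0.99483602 -0.0222435  -0.09902785]
 [ 0.09913639 -0.00382846 -0.99506649]] [0.04724022 0.58454688 0.76215795]
side [[382.36512517   0.         285.71564114]
 [  0.         382.36512517 219.46570605]
 [  0.           0.           1.        ]] [[ 0.68281693 -0.7304234   0.0155786 ]
 [-0.37982089 -0.37311923 -0.84647394]
 [ 0.62409705  0.57206966 -0.5322022 ]] [-0.37557272  0.28852123  0.40305464]
{'time': 0.05, 'joint_positions': array([ 1.23042388,  0.33287277, -0.06470586,  1.4608989 ,  0.02159641,
        1.34989026, -0.08850665]), 'joint_vel': array([ 0.00011353, -0.00071628, -0.0016065 , -0.00097594, -0.00098323,
        0.00144057,  0.00094598]), 'joint_torque': array([ 1.82807125e-03, -6.25172997e+01,  2.47664441e-02, -3.91132843e+01,
       -6.14442676e-02,  3.69742303e-02,  1.11141949e-04]), 'ee_pos': array([ 0.1951718 , -0.59337133,  0.22977363]), 'eef_rot': array([ 9.87402444e-01,  1.58227500e-01, -1.36496191e-04, -6.73269330e-04]), 'ft_force': array([ 0.36108893, -0.24245913, -0.34685963]), 'torque': array([ 0.00310455,  0.01902836, -0.00199373]), 'grip_force': 0.0, 'width': 0.08696218973088371}
```

View pics/top0.png

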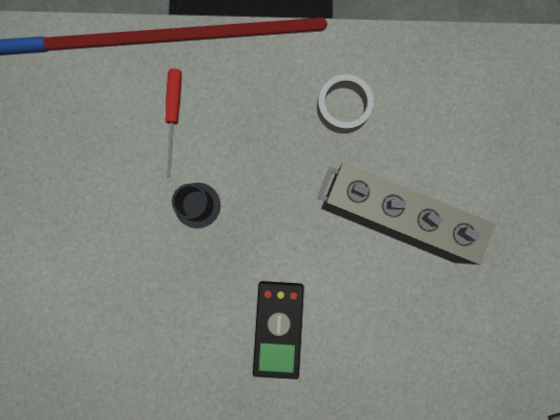

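View pics/side0.png

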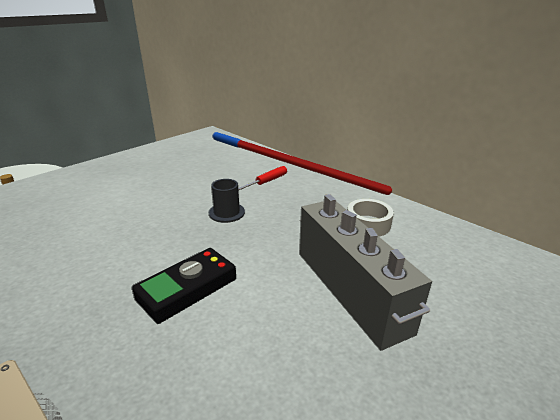

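The top view shows cartridge lugs near (358,190), (394,205), (429,220) and (465,234), with the cup rim at (193,204), tape at (346,102), meter at (279,330) and driver near (172,120). The side view agrees, and the lugs' broad faces look across the row.

```bash
python3 - <<'E'
from h import *
import pickle
c=pickle.load(open("c.pkl","rb"))["top"]
P=[ray(c,*p,.11) for p in((358,190),(394,205),(429,220),(465,234))]
for p in P: print(p.round(4))
d=P[3]-P[0]; print(np.linalg.norm(d)/3,np.degrees(np.arctan2(d[1],d[0])))
img=c["color"]
g=img.max(2).astype(np.uint8)
m=((g<45)).astype(np.uint8); m[:,:150]=0;m[:,235:]=0;m[:170]=0;m[240:]=0
x,y,w,h=cv2.boundingRect(m);print("dark",x,y,w,h)
print("cup rim",ray(c,192,203,.075),"flange",ray(c,197,205,.005))
print("tape",ray(c,346,102,.04))
k=vision.camera("wrist");print(k["mount"],k["intrinsics"])
E
```

```text
[ 0.6038 -0.0549  0.11  ]
[ 0.5811 -0.1121  0.11  ]
[ 0.5585 -0.1674  0.11  ]
[ 0.5376 -0.224   0.11  ]
0.06054461194964315 -111.3548844211447
dark 174 186 40 36
cup rim [0.58070105 0.21485743 0.075     ] flange [0.58441152 0.21996998 0.005     ]
tape [ 0.77124107 -0.04427065  0.04      ]
[[-7.43637772e-04 -9.66057063e-01 -2.58327693e-01  7.04800874e-02]
 [ 9.99999714e-01 -6.82325288e-04 -3.26997055e-04 -2.84179636e-04]
 [ 1.39634297e-04 -2.58327863e-01  9.66057294e-01 -1.54333859e-01]
 [ 0.00000000e+00  0.00000000e+00  0.00000000e+00  1.00000000e+00]] [[308.27382102   0.         279.1044457 ]
 [  0.         308.27382102 208.82553069]
 [  0.           0.           1.        ]]
```

Request:
drive_tool(series=[[[2, 2.4, 0.3], 2.5], [[2, 2.4, 0.3], 2.5], [[2, 2.4, 0.3], 2.5], [[2, 2.4, 0.3], 2.5], [[2, 2.4, 0.3], 2.5], [[2, 2.4, 0.3], 2.5], [[2, 2.4, 0.3], 2.5], [[2, 2.4, 0.3], 2.5], [[2, 2.4, 0.3], 2.5], [[2, 2.4, 0.3], 2.5]], hand=0)

```text
time: 1.4
ee_pos: [0.3966, -0.3521, 0.2608]
eef_rot: [0.929, 0.37, 0.0, 0.0]
ft_force: [0.4, -0.4, 0.4]
width: 0.0869
grip_force: 0.0
```

Request:
drive_tool(series=[[[2, 2.6, 0], 3], [[2, 2.6, 0], 3], [[2, 2.6, 0], 3], [[2, 2.6, 0], 3], [[2, 2.6, 0], 3], [[2, 2.6, 0], 3], [[2, 2.6, 0], 3], [[2, 2.6, 0], 2], [[2, 2.6, 0], 2], [[0.6, 0.7, 0], 0]])

```text
time: 2.65
ee_pos: [0.5824, -0.1094, 0.2603]
eef_rot: [0.827, 0.563, 0.0, -0.001]
ft_force: [-0.3, -0.8, -0.1]
width: 0.0869
grip_force: 0.0
```

```bash
cat >> h.py <<'E'
from scipy.spatial.transform import Rotation as Ro
def wcam(s,c):
    T=np.eye(4);T[:3,:3]=Ro.from_quat(s["eef_rot"]).as_matrix();T[:3,3]=s["ee_pos"]
    W=np.linalg.inv(T@np.array(c["mount"])); c["R"]=W[:3,:3];c["t"]=W[:3,3]; return c
def tip(s): # tool pos and closing angle deg
    y=Ro.from_quat(s["eef_rot"]).as_matrix()[:,1]; return np.round(s["ee_pos"],4),np.degrees(np.arctan2(y[1],y[0])).round(2)
E
python3 - <<'E'
from h import *
import pickle
s,c=grab("wrist","pics/w1.png");c=wcam(s,c);pickle.dump(c,open("w1.pkl","wb"))
print(tip(s),s["time"],s["joint_positions"],s["ft_force"])
E
```

```text
(array([ 0.5824, -0.1094,  0.2603]), np.float64(-21.52)) 2.65 [ 0.56051584  0.29642842 -0.55831199  1.4821092   0.15606231  1.4080018
 -0.37908289] [-0.25927958 -0.76094226 -0.07848623]
```

View pics/w1.png

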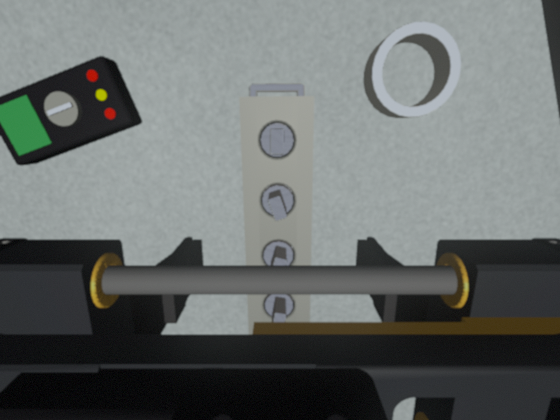

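The wrist view shows cap centres near (277,139), (277,200), (278,253) and (278,303), the tray strip at columns 243–313, and the tape at (415,70). I'll enlarge it to see the lugs' angles.

```bash
python3 - <<'E'
import cv2,numpy as np
a=cv2.imread("pics/w1.png")
p=cv2.resize(a[110:225,240:316],None,fx=5,fy=5,interpolation=cv2.INTER_CUBIC)
t=cv2.imread("pics/top0.png")[170:255,340:485]
q=cv2.resize(t,(410,240),interpolation=cv2.INTER_CUBIC)
o=np.zeros((575,800,3),np.uint8);o[:,:380]=p;o[:240,385:795]=q
q=cv2.resize(a[225:325,240:316],(410,320),interpolation=cv2.INTER_CUBIC);o[250:570,385:795]=q
o=cv2.convertScaleAbs(o,alpha=1.3)
cv2.imwrite("pics/z1.png",o)
E
```

```text
(no output)
```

View pics/z1.png

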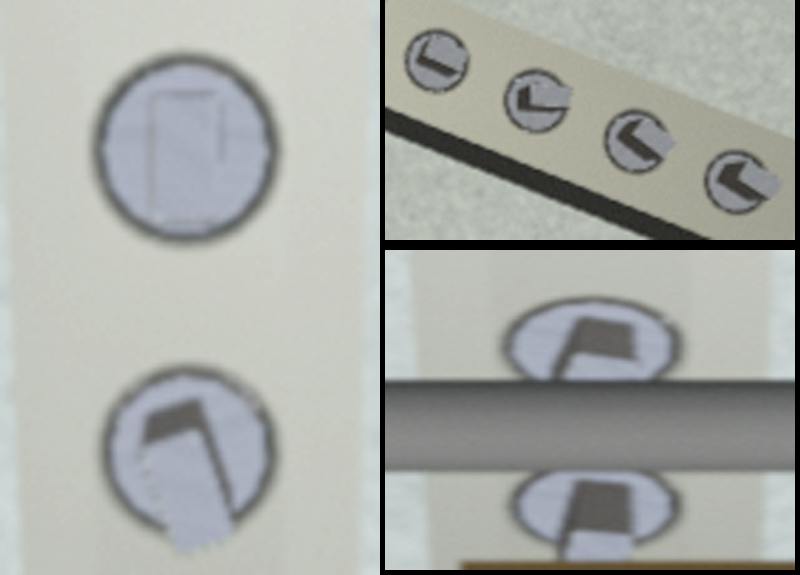

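The enlargement shows lug 1 about square with the tool. Lug 2 is turned about 14° counter-clockwise, lug 3 about 10° clockwise, and lug 4 about square. The cap centres for 1 and 2 are at (277.2,139.6) and (277.8,201).

```bash
python3 - <<'E'
from h import *
import pickle
c=pickle.load(open("w1.pkl","rb"))
A=ray(c,277.2,139.6,.11);B=ray(c,277.8,201,.11)
d=(B-A)[:2];print(A,B,np.linalg.norm(d),np.degrees(np.arctan2(d[1],d[0])))
# tray edges by wrist: columns 243..313 at row ~150
for v in(120,170,215): 
  L=c["color"][v,200:340].astype(int); print(v,(np.where(L[:,0]-L[:,2]>8)[0]+200)[[0,-1]])
E
```

```text
[ 0.60195553 -0.05413668  0.11      ] [ 0.58004433 -0.11097462  0.11      ] 0.06091511632525937 -111.08180117585171Traceback (most recent call last):
  File "<stdin>", line 8, in <module>
IndexError: index 0 is out of bounds for axis 0 with size 0
```

Request:
drive_tool(series=[[[-0.1, -0.1, -1.6], 3], [[0, 0, -1.6], 3], [[0, 0, -1.6], 3], [[0, 0, -1.6], 3], [[0, 0, -1.6], 2], [[0, 0, -1.6], 0], [[0, 0, -1.6], 0], [[0, 0, -1.6], 0], [[0, 0, -1.0], 0], [[0, 0, 0], 0]])

```text
time: 3.95
ee_pos: [0.5799, -0.1136, 0.1218]
eef_rot: [0.754, 0.657, -0.0, -0.001]
ft_force: [0.0, 0.2, 0.5]
width: 0.0871
grip_force: 0.0
```

Request:
drive_tool(series=[[[0, 0, 0], 0], [[0, 0, 0], 0], [[0, 0, 0], 0], [[0, 0, 0], 0], [[0, 0, 0], 0], [[0, 0, 0], 0], [[0, 0, 0], 0], [[0, 0, 0], 0], [[0, 0, 0], 0], [[0, 0, 0], 0]], hand=1, newtons=20)

```text
time: 5.2
ee_pos: [0.5803, -0.1137, 0.1226]
eef_rot: [0.754, 0.657, -0.0, -0.0]
ft_force: [-0.6, 0.1, 0.6]
width: 0.0118
grip_force: 20.0
```

Request:
drive_tool(series=[[[0, 0, 0.4], 0], [[0, 0, 0.4], 0], [[0, 0, 0.4], 0], [[0, 0, 0.4], 0], [[0, 0, 0.4], 0], [[0, 0, 0], 0], [[0, 0, 0], 0], [[0, 0, 0], 0], [[0, 0, 0], 0], [[0, 0, 0], 0]])

```text
time: 6.45
ee_pos: [0.5803, -0.1137, 0.1425]
eef_rot: [0.754, 0.657, -0.0, -0.0]
ft_force: [-0.2, -0.0, -3.9]
width: 0.012
grip_force: 20.0
```

```bash
python3 - <<'E'
from h import *
s=r.read_state();print(tip(s),s["ft_force"],s["torque"],s["width"],s["joint_torque"].round(2))
E
```

```text
(array([ 0.5803, -0.1137,  0.1425]), np.float64(-7.79)) [-1.51083739e-01 -3.24485788e-03 -3.85259844e+00] [ 0.02504419 -0.045956   -0.04038878] 0.012004404887812141 [ 0.000e+00 -6.029e+01 -7.630e+00 -3.817e+01 -7.000e-02  2.000e-02
  0.000e+00]
```

Force dropped by about 4.4 N, so this one is loaded. I'll draw it straight up and re-read the force once it's clear.

Request:
drive_tool(series=[[[0, 0, 1], 0], [[0, 0, 1.2], 0], [[0, 0, 1.2], 0], [[0, 0, 1.5], 0], [[0, 0, 1.5], 0], [[0, 0, 2], 0], [[0, 0, 2], 0], [[0, 0, 2], 0], [[0, 0, 1.6], 0], [[0, 0, 0], 0]], newtons=35)

```text
time: 7.7
ee_pos: [0.5809, -0.1137, 0.284]
eef_rot: [0.754, 0.657, 0.001, 0.001]
ft_force: [0.1, -0.4, -4.8]
width: 0.0116
grip_force: 35.0
```

```bash
python3 - <<'E'
from h import *
import pickle
o=pickle.load(open("c.pkl","rb"))
# cup flange/rim blobs in both views
for n,(x0,x1,y0,y1) in{"top":(165,230,170,235),"side":(200,252,170,228)}.items():
    g=o[n]["color"].max(2); m=(g<75).astype(np.uint8); M=np.zeros_like(m);M[y0:y1,x0:x1]=m[y0:y1,x0:x1]
    print(n,cv2.boundingRect(M))
    q=o[n]["color"][y0:y1,x0:x1,::-1]
    cv2.imwrite(f"pics/{n}c.png",cv2.convertScaleAbs(cv2.resize(q,(400,400),interpolation=cv2.INTER_CUBIC),alpha=2.5))
cv2.imwrite("pics/cup.png",np.hstack([cv2.imread("pics/topc.png"),cv2.imread("pics/sidec.png")]))
s=r.read_state();print(tip(s),s["ft_force"],s["width"],s["time"])
E
```

```text
top (172, 183, 48, 45)
side (209, 179, 43, 44)
(array([ 0.5809, -0.1137,  0.284 ]), np.float64(-7.79)) [ 0.12235328 -0.39613811 -4.84973447] 0.01160844644706123 7.7
```

View pics/cup.png

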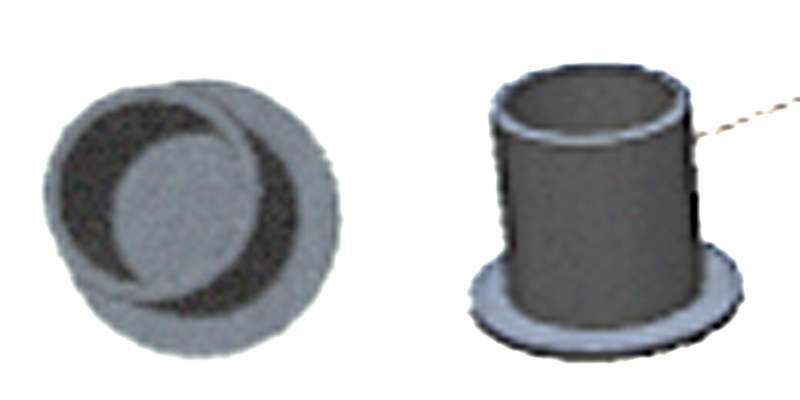

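The left half shows the cup from above, with its rim centre at (189.8,201.5) and flange centre at (198,205.5). The right half is the side view, with the rim centre at (224.7,184.9).

```bash
python3 - <<'E'
from h import *
import pickle
o=pickle.load(open("c.pkl","rb"))
print(ray(o["top"],189.8,201.5,.075),ray(o["top"],198,205.5,.005),ray(o["side"],224.7,184.9,.075))
E
```

```text
[0.58312174 0.21860993 0.075     ] [0.58354025 0.21811955 0.005     ] [0.58170965 0.21697574 0.075     ]
```

Request:
drive_tool(series=[[[0.1, 1.5, 0], 0], [[0, 3, 0], 0], [[0, 4, 0], 0], [[0, 4.5, 0], 0], [[0, 4.5, 0], 0], [[0, 4.5, 0], 0], [[0, 4.5, 0], 0], [[0, 3, 0], 0], [[0, 2.4, 0], 0], [[0, 1, 0], 0]])

```text
time: 8.95
ee_pos: [0.58, 0.2179, 0.2817]
eef_rot: [0.752, 0.659, -0.0, -0.001]
ft_force: [0.7, 0.1, -4.4]
width: 0.012
grip_force: 35.0
```

Request:
drive_tool(series=[[[0, 0, -1], 0], [[0, 0, -1], 0], [[0, 0, -1], 0], [[0, 0, -1], 0], [[0, 0, -1], 0], [[0, 0, -1], 0], [[0, 0, -1], 0], [[0, 0, -0.5], 0], [[0, 0, 0], 0], [[0, 0, 0], 0]])

```text
time: 10.2
ee_pos: [0.5815, 0.2154, 0.208]
eef_rot: [0.754, 0.657, 0.0, 0.0]
ft_force: [0.1, 0.2, -3.9]
width: 0.0118
grip_force: 35.0
```

```bash
python3 - <<'E'
from h import *
s,c=grab("side","pics/s2.png");s,c2=grab("top","pics/t2.png");print(tip(s),s["ft_force"],s["width"])
a=c["color"][90:240,160:300,::-1];b=c2["color"][130:270,120:260,::-1]
cv2.imwrite("pics/z2.png",np.hstack([cv2.resize(x,(400,428),interpolation=cv2.INTER_CUBIC) for x in(a,b)]))
E
```

```text
(array([0.5815, 0.2154, 0.208 ]), np.float64(-7.79)) [-0.28574604 -0.63885276 -4.73672404] 0.011816474768179768
```

View pics/z2.png

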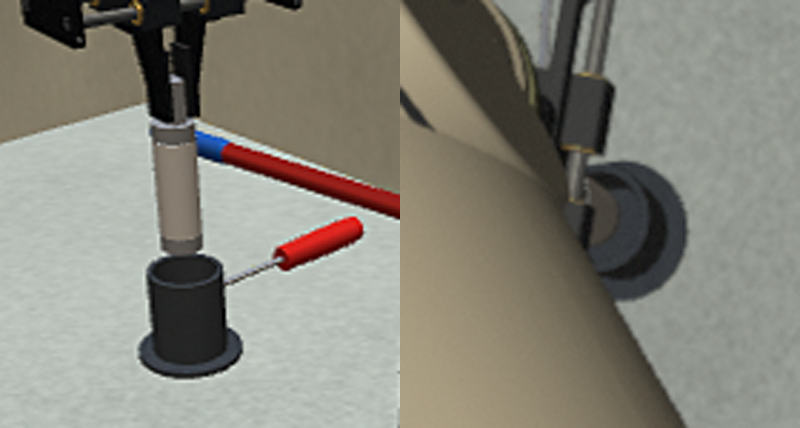

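The left half shows the cartridge hanging nearly upright above the cup, with its foot at about (181,244) in the crop and the rim centre at about (186,270). The top view is mostly hidden by the arm.

```bash
python3 - <<'E'
from h import *
c=vision.camera("side")
for v in(243,245,247): print(ray(c,160+181*.35,90+v*150/428,.0954))
print(ray(c,160+186*.35,90+271*150/428,.075))
E
```

```text
[0.58518212 0.22368358 0.0954    ]
[0.58292884 0.22090865 0.0954    ]
[0.58069145 0.2181533  0.0954    ]
[0.58209578 0.21605714 0.075     ]
```

Request:
drive_tool(series=[[[0, -0.1, -0.5], 0], [[0, 0, -0.9], 0], [[0, 0, -0.9], 0], [[0, 0, -0.9], 0], [[0, 0, -0.9], 0], [[0, 0, -0.9], 0], [[0, 0, -0.9], 0], [[0, 0, -0.9], 0], [[0, 0, -0.8], 0], [[0, 0, 0], 0]])

```text
time: 11.6
ee_pos: [0.581, 0.214, 0.1308]
eef_rot: [0.754, 0.657, -0.001, -0.0]
ft_force: [-0.0, 0.3, -4.0]
width: 0.0118
grip_force: 35.0
```

Request:
drive_tool(series=[[[0, 0, -0.1], 0], [[0, 0, -0.1], 0], [[0, 0, -0.1], 0], [[0, 0, -0.1], 0], [[0, 0, -0.1], 0], [[0, 0, -0.1], 0], [[0, 0, -0.1], 0], [[0, 0, -0.1], 0], [[0, 0, 0], 0], [[0, 0, 0], 0]])

```text
time: 12.85
ee_pos: [0.5814, 0.2143, 0.1236]
eef_rot: [0.754, 0.657, 0.0, 0.0]
ft_force: [0.9, -0.3, -4.3]
width: 0.0113
grip_force: 35.0
```

Request:
drive_tool(series=[[[0, 0, -0.05], 0], [[0, 0, -0.05], 0], [[0, 0, -0.05], 0], [[0, 0, 0], 0], [[0, 0, 0], 0], [[0, 0, 0], 0], [[0, 0, 0], 0], [[0, 0, 0], 0], [[0, 0, 0], 0], [[0, 0, 0], 0]])

```text
time: 14.1
ee_pos: [0.5813, 0.2143, 0.1221]
eef_rot: [0.754, 0.657, 0.0, 0.0]
ft_force: [-0.1, 0.4, -4.2]
width: 0.0117
grip_force: 35.0
```

Request:
drive_tool(series=[[[0, 0, -0.05], 0], [[0, 0, -0.05], 0], [[0, 0, -0.05], 0], [[0, 0, 0], 0], [[0, 0, 0], 0], [[0, 0, 0], 0], [[0, 0, 0], 0], [[0, 0, 0], 0], [[0, 0, 0], 0], [[0, 0, 0], 0]])

```text
time: 15.35
ee_pos: [0.5813, 0.2143, 0.1206]
eef_rot: [0.754, 0.657, 0.0, 0.0]
ft_force: [-0.3, -0.2, -3.6]
width: 0.0115
grip_force: 35.0
```

Request:
drive_tool(series=[[[0, 0, -0.04], 0], [[0, 0, -0.04], 0], [[0, 0, -0.02], 0], [[0, 0, 0], 0], [[0, 0, 0], 0], [[0, 0, 0], 0], [[0, 0, 0], 0], [[0, 0, 0], 0], [[0, 0, 0], 0], [[0, 0, 0], 0]])

```text
time: 16.6
ee_pos: [0.5816, 0.2145, 0.1206]
eef_rot: [0.754, 0.657, 0.0, 0.0]
ft_force: [-2.2, -0.5, 6.1]
width: 0.0121
grip_force: 35.0
```

It's on the floor. Release, then rise.

Request:
drive_tool(series=[[[0, 0, 0], 0], [[0, 0, 0], 0], [[0, 0, 0], 0], [[0, 0, 0], 0], [[0, 0, 0], 0], [[0, 0, 0], 0], [[0, 0, 0], 0], [[0, 0, 0], 0], [[0, 0, 0], 0], [[0, 0, 0], 0]], hand=0)

```text
time: 17.85
ee_pos: [0.5813, 0.2143, 0.1196]
eef_rot: [0.754, 0.657, 0.0, 0.0]
ft_force: [-0.8, 0.0, 0.6]
width: 0.0867
grip_force: 0.0
```

Request:
drive_tool(series=[[[0, 0, 1], 0], [[0, 0, 1.5], 0], [[0, 0, 2], 0], [[0, 0, 2], 0], [[0, 0, 2], 0], [[0, 0, 2], 0], [[0, 0, 2], 0], [[0, 0, 2], 0], [[0, 0, 1], 0], [[0, 0, 0], 0]])

```text
time: 19.1
ee_pos: [0.5815, 0.2144, 0.2752]
eef_rot: [0.754, 0.657, 0.0, 0.0]
ft_force: [0.8, 0.2, -0.2]
width: 0.0871
grip_force: 0.0
```

```bash
python3 - <<'E'
from h import *
s,c=grab("side","pics/s3.png");print(tip(s),s["ft_force"],s["width"],s["time"])
E
```

```text
(array([0.5815, 0.2144, 0.2752]), np.float64(-7.79)) [ 0.76404489  0.17575106 -0.17812831] 0.08709614150638009 19.1
```

View pics/s3.png

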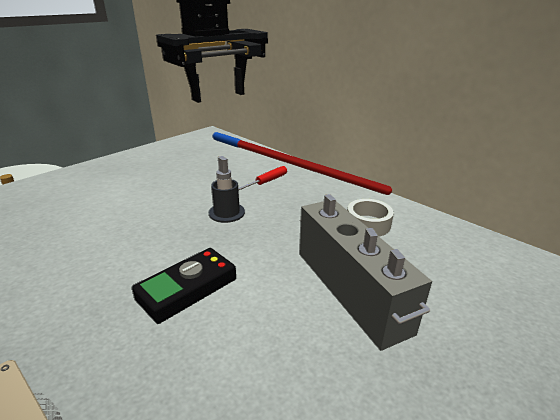

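The cartridge stands upright in the cup at (224,180), the three empties are down in the tray, and the meter, tape and driver haven't moved.

```bash
python3 -c "
from bench import r
print(r.close_job())"
```

```text
the job is handed in; nothing more can be done
None
```

The loaded cartridge (second from the cup end of the row, about 4.4 N on the lug, the only one I lifted) is standing upright in the cup, the other three are still down in their pockets, nothing else was disturbed, and the job was handed in at about 19 s (no verdict returned).

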